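# Close a packed carton and present its label to the scanner

### The job

Close the packed cardboard carton where it stands: fold its two short end flaps down flat first, then its broad lid flat over them. Then lift the closed carton and finish holding it still in the air, lid upward, in front of the bench scanner, with its bar label centred on the scanner's line of sight, facing the glass squarely (the scanner looks somewhat downward, so tip the carton to match) and about 10 cm from the glass. Do not let go at the end, do not tip the carton over, and leave the scanner's setting and the things lying around as they are.

Things in the scene. Friction and masses are not known exactly. Their poses are not given: they have to be found in the camera images.
- carton: Loose brown cardboard carton with bolts inside, 0.34 to 0.53 kg, rigid walls: 100 mm long (x), 58 wide (y), 60 high to the rim, 64.4 with the lid shut. Origin at the centre of its underside, z up; the white bar label is on the +x end. Grip it across its 58 mm width. It slides if pushed with over about 2 N; its 2 mm thick flaps swing at about 0.5 N and stay where they are left.
- label (a point): Centre of the bar label on the carton's +x end: 50 mm along carton x from the origin and 32 mm up. Same axes as the carton, so its x points straight out of the label.
- flap_label (a joint): Short end flap at the label end, 50 mm wide and 28 mm long, hinged along carton y at x = +49, z = 60 mm. 0 = folded flat over the opening (pointing inward), 1.57 = standing upright, more = leaning outward, limit 2.2 rad. Starts between 1.4 and 1.85.
- flap_plain (a joint): The like short flap at the other (plain) end, hinged at x = -49, z = 60 mm; same values.
- lid (a joint): Broad lid flap, 98 mm long along carton x and 55 mm deep, hinged along carton x on the carton's -y long side at y = -27.5, z = 62.4 mm. 0 = shut flat over the opening, 1.57 = upright, more = leaning outward to -y, limit 2.2 rad. Starts between 1.45 and 1.9.
- lens (a point): Centre of the round glass of the bench scanner. The head looks along this frame's -x, 0.25 to 0.5 rad below level; y is level, z the head's up. A rightly presented carton has its axes parallel to these. Glass 210 to 300 mm above the bench; behind it the head (66 mm wide, in an 82 mm yoke) on a 370 mm column and a 100 x 90 mm foot. Friction holds its setting.
- mitre_saw: Fixed mitre saw to the right of the carton, an obstacle: table about 500 mm wide along y (y = -0.48 to 0.04) from x = 0.58 back, a low arm forward to x = 0.38 at y = -0.23, blade and motor up to about 0.5 m high above the table. Between the arm's start and the carton, swing close to the robot (within about 0.45 m of its base axis) to pass in front of it.
- tape_measure: Bystander, to be left alone: tape measure standing on edge, 38 x 80 x 64 mm. Origin at the centre of its underside.
- offcut: Bystander, to be left alone: small block of sawn timber, 35 x 70 x 35 mm. Origin at the centre of its underside.
- screwdriver: Bystander, to be left alone: flat screwdriver lying down, 32 x 196 x 28 mm. Origin at the centre of its underside.
- duct_tape: Bystander, to be left alone: roll of grey tape lying flat, 103 mm across, 48 mm high. Origin at the centre of its underside.
- marker: Bystander, to be left alone: marker pen lying flat, 17 x 135 x 16 mm. Origin at the centre of its underside.
- sanding_block: Bystander, to be left alone: sanding block, 63 x 112 x 30 mm. Origin at the centre of its underside.

How it is judged (in metres and radians):
On the way, in this order (a step that is already met when the one before it is completed fails the run):
1. both short end flaps are folded down (within 0.15 rad of flat) while the lid is still open (over 0.6 rad) (value of joint each of flap_label, flap_plain below 0.15 rad and value of joint lid above 0.6 rad and height (world z) of carton below 0.02 m), for 0.2 s.
2. the lid is folded down over them (all within 0.15 rad of flat), the carton still on the bench (value of joint each of flap_label, flap_plain, lid below 0.15 rad and height (world z) of carton below 0.02 m), for 0.2 s.
3. the closed carton is lifted clear of the bench (underside 50 mm up) (value of joint each of flap_label, flap_plain, lid below 0.15 rad and height (world z) of carton above 0.05 m), for 0.1 s.
At the end, for the whole second after the job is handed in: Held still by the fingers (grip over 2 N), lid up, underside over 60 mm above the bench, all flaps within 0.15 rad of flat; label 70 to 130 mm from the glass, within 25 mm of the line of sight sideways and up/down, facing the glass square within 0.2 rad, rolled under 0.2 rad (value of joint each of flap_label, flap_plain, lid below 0.15 rad and x of label in the frame of lens between -0.13 and -0.07 m and y of label in the frame of lens between -0.025 and 0.025 m and z of label in the frame of lens between -0.025 and 0.025 m and angle between the x axis of label and the x axis of lens, either way round below 0.2 rad and x of carton in the frame of lens below -0.1 m and angle between carton's own y axis and vertical between 1.37 and 1.77 rad and angle between carton's own z axis and vertical below 0.8 rad and height (world z) of carton above 0.06 m and contact force between the fingers and carton above 2 N and linear speed of carton below 0.03 m/s and angular speed of carton below 0.2 rad/s); the arm keeps its last pose, push and grip.
It fails at once if a bystander is moved more than 30 mm (distance of any of tape_measure, offcut, screwdriver, duct_tape, marker, sanding_block from where it was at the start of the episode above 0.03 m).
It fails at once if the scanner's glass is moved more than 15 mm (distance of lens from where it was at the start of the episode above 0.015 m).
It fails at once if the carton is tipped over (more than 0.9 rad from upright) (angle between carton's own z axis and vertical above 0.9 rad).
It also fails if it takes over 64 s, if anything falls off the work surface, if the arm or the gripper's body presses on something with over 40 N, if the wrist force passes 120 N, or if a joint passes its speed limit or range.

### The arm

A 6-joint arm with a two-finger parallel gripper is mounted at the origin on a cart in front of the work surface, level with it; the furniture and walls round the work are solid. World frame = base frame: x ahead of the robot, y to its left, z up, the work surface at z = 0. Lengths are in m, angles in degrees, forces in N, time in s.
With the tool pointing down it reaches from about 0.4 to 0.825 m from the base axis. Payload 7 kg.
Tool frame: the origin (TCP) lies midway between the tips of the shut fingers; the grasp point (between the pads) lies 19 mm behind it; z points along the fingers, y is the line along which they close (so a half turn about z gives the same grasp; the last joint's range is limited). The gripper opens to 88 mm and grips with 3 to 60 N. Pads are 19 mm wide; open, the fingers measure 130 mm over their backs; the gripper's body (78 mm by 193 mm) begins 47 mm behind the grasp point.
Start: joints at [-51.045, 20.546, 0.682, 0, -70.136, -16.507], TCP at [0.258, -0.624, 0.227] pointing down, gripper open.
Joint ranges: [-176.03, 176.03], [-82.01, 121.73], [-58.28, 71.71], [-173.87, 95.51], [-174.79, -0.11], [-173.66, 173.66]. Speed limits (degrees/s): [136.94, 136.94, 172.46, 180, 180, 180].

### API

Orientations are given as [roll, pitch, yaw] about the fixed x, y, z axes, in that order (R = Rz(yaw) Ry(pitch) Rx(roll)).
In Python, from plant import ctrl gives the robot as it stands. The module is installed in compiled form; this text tells all that it offers.
- The arm moves only by the tool play_rows, never from a script. Its argument "commands" is a list that holds one entry, the list of rows, each a list of 7 numbers: the turn, a rotation vector about the tool's x, y, z in rad, then the shift along the tool's x, y, z in cm, then the finger opening in cm, from 0 to 8.76. In form: [[[ax, ay, az, x, y, z, grip], ...]]. A call has 1 to 8 rows; each row is the pose to reach, as a shift and turn from the pose commanded when the call began, along the tool's axes at that moment; what a row does not reach only later rows make up. A row lasts 1/12 s, in which the tool goes at most 41.7 mm and 7.16 degrees, less where a joint would pass 70% of its speed; a pose out of reach is approached as far as the arm can. A call with a gripper value outside its range is refused whole. The fingers move at their own pace and stop on an object; the grip force is fixed at half the most. Time passes only in rows, so rows that repeat a pose let the fingers close. It gives the time, the measured TCP pose, the force, the opening and the grip force at its end, in the units of the state.
- ctrl.get_obs(): the state, without advancing time (a new reading comes with each control period).
- ctrl.snapshot(name): name is "scene" or "top" or "wrist"; returns a dict with "color" (400x640x3 uint8, red, green, blue), "camera_matrix" (3x3 intrinsics, pixels), "origin" and "rotation" of the camera in the world; the wrist camera has in their place "hand_eye" (4x4, takes a point from camera to tool coordinates, whose origin is the TCP and whose axes are the flange's). Camera axes: x right, y down, z forward; pixel columns grow to the right and rows downward; lengths in m; the calibration is good to about 2 mm. A picture is of the moment at which its call begins: read the wrist's pose just before it. There is no depth.
- ctrl.close_job(): hands the job in; it is judged then, once.
Trained networks look in a picture, given as the dict that the camera call returned (one of the last four; its "shot" number tells which), for a name from the list of things; names that differ only in an ending like _2 or _b are one class to them, and where a whole thing is asked for, a point or a joint stands for the part that bears it (a point fixed in the world has none). Each returns a list of dicts, best first, with "conf" (0 to 1); they miss things now and then, are a little off and sometimes report something else, mostly with a low value. They report only what shows in the picture. A call takes as long as a camera call.
- ctrl.find_in(picture, name): "bbox" ([left, top, width, height] in pixels, round what is visible of it).
The state is a dict: "clock": time; "joint_pos": joint angles; "qvel": joint speeds; "tau": joint torques, N m; "tool_pos": TCP position; "orientation": TCP orientation; "force": force on the tool from outside, world axes, zero at the start; "moment": the same for the moment, N m; "opening": finger opening in m; "gripper_force": force on a finger pad.
Only numpy, scipy, OpenCV 4.12 (cv2) and the standard library are available. Lean on these libraries where they do the work, as an engineer would, in place of code of your own. Each camera call takes 0.05 s, during which the arm holds its last target. There are 200 camera calls.

## Working session

There is one attempt and no reset: what is moved stays moved. The work goes in short steps, Python scripts to look and compute and a tool call to move; the robot and the scene stay as the last step left them, time stands still between calls to the robot, and variables do not carry over. Pictures are saved under pics/ and viewed, at most 10 in all, crops included, and the job is handed in when it is done.

Besides the shell and the picture viewer there is one more tool, called after "Emit:" as name(argument=value, ...) on one line, values as JSON. play_rows: Moves the arm, as the interface text tells. Its arguments: {"type":"object","properties":{"commands":{"type":"array","items":{"type":"array","items":{"type":"array","items":{"type":"number"}}}}},"required":["commands"]}

```bash
mkdir -p pics; cat > h.py <<'E'
import numpy as np, cv2
from scipy.spatial.transform import Rotation as R
from plant import ctrl
def save(p,n): cv2.imwrite('pics/'+n+'.png',p['color'][:,:,::-1])
def pose():
    o=ctrl.get_obs(); return np.array(o['tool_pos']),R.from_euler('xyz',o['orientation'],degrees=True)
E
python3 - <<'E'
from h import *
import pickle
o=ctrl.get_obs(); print({k:np.round(v,3) for k,v in o.items()})
d={}
for n in ['scene','top']:
    p=ctrl.snapshot(n); save(p,n+'0'); d[n]=p
    print(n,np.round(p['camera_matrix'],1).tolist(),np.round(p['origin'],3),np.round(p['rotation'],3).tolist())
    for t in ['carton','label','flap_label','flap_plain','lid','lens','tape_measure','offcut','screwdriver','duct_tape','marker','sanding_block']:
        try: print(t,[(np.round(q['bbox']).tolist(),round(q['conf'],2)) for q in ctrl.find_in(p,t)[:2]])
        except Exception as e: print(t,e)
pickle.dump(d,open('d0.pkl','wb'))
E
```

```text
{'clock': np.float64(0.0), 'joint_pos': array([-5.1043e+01,  2.0591e+01,  6.3400e-01, -2.1000e-02, -7.0136e+01,
       -1.6508e+01]), 'qvel': array([-0.057, -0.017, -0.011, -0.083,  0.032, -0.009]), 'tau': array([-1.0000e-03, -5.8272e+01,  2.9306e+01,  6.9970e+00,  7.0000e-03,
       -0.0000e+00]), 'tool_pos': array([ 0.258, -0.623,  0.226]), 'orientation': array([ 1.79905e+02, -7.00000e-03, -1.57558e+02]), 'force': array([0.635, 0.07 , 0.539]), 'moment': array([ 0.015,  0.042, -0.033]), 'gripper_force': np.float64(0.0), 'opening': np.float64(0.088)}
scene [[433.6, 0.0, 315.6], [0.0, 433.6, 200.6], [0.0, 0.0, 1.0]] [-0.098  1.082  1.016] [-129.172, 0.339, -145.469]
carton [([306.0, 187.0, 39.0, 51.0], 0.89)]
label [([310.0, 189.0, 35.0, 46.0], 0.72)]
flap_label [([244.0, 297.0, 40.0, 40.0], 0.64), ([274.0, 203.0, 19.0, 20.0], 0.6)]
flap_plain [([336.0, 210.0, 9.0, 6.0], 0.61), ([320.0, 188.0, 26.0, 22.0], 0.57)]
lid [([320.0, 189.0, 27.0, 22.0], 0.91)]
lens [([229.0, 172.0, 23.0, 27.0], 0.67)]
tape_measure [([248.0, 276.0, 29.0, 22.0], 0.74)]
offcut [([275.0, 203.0, 17.0, 21.0], 0.61)]
screwdriver [([302.0, 266.0, 30.0, 34.0], 0.65)]
duct_tape [([244.0, 298.0, 38.0, 40.0], 0.97)]
marker [([386.0, 194.0, 15.0, 17.0], 0.67)]
sanding_block [([353.0, 176.0, 26.0, 27.0], 0.71)]
top [[501.7, 0.0, 316.3], [0.0, 501.7, 200.5], [0.0, 0.0, 1.0]] [0.207 0.185 1.992] [-170.199, 0.582, -91.083]
carton [([321.0, 196.0, 18.0, 29.0], 0.78)]
label [([319.0, 197.0, 18.0, 30.0], 0.66)]
flap_label []
flap_plain []
lid [([339.0, 196.0, 4.0, 26.0], 0.63)]
lens [([262.0, 150.0, 17.0, 16.0], 0.7)]
tape_measure [([234.0, 208.0, 15.0, 9.0], 0.62)]
offcut [([303.0, 168.0, 24.0, 16.0], 0.73)]
screwdriver [([248.0, 240.0, 46.0, 8.0], 0.73)]
duct_tape [([206.0, 222.0, 30.0, 23.0], 0.56)]
marker [([373.0, 241.0, 30.0, 10.0], 0.42)]
sanding_block [([373.0, 210.0, 30.0, 18.0], 0.73)]
```

```bash
python3 - <<'E'
from h import *
import pickle
d=pickle.load(open('d0.pkl','rb'))
a=d['scene']['color'][130:350,200:420]; b=d['top']['color'][100:280,190:430]
a=cv2.resize(a,(440,440),interpolation=3)
b=cv2.resize(b,(360*240//180*1,360),interpolation=3)
a=cv2.resize(a,(320,320),interpolation=3)
im=np.zeros((360,800,3),np.uint8); im[:320,:320]=a; im[:360,320:800]=b
cv2.imwrite('pics/a.png',im[:,:,::-1])
def ray(p,u,v):
    K=np.array(p['camera_matrix']);M=R.from_euler('xyz',p['rotation'],degrees=True).as_matrix()
    return np.array(p['origin']),M@np.linalg.solve(K,[u,v,1])
def on(p,u,v,z):
    o,r=ray(p,u,v); return o+r*(z-o[2])/r[2]
T={'carton':.03,'lens':.25,'tape_measure':.03,'offcut':.02,'screwdriver':.01,'duct_tape':.02,'marker':.01,'sanding_block':.015}
for t,z in T.items():
  for n in d:
    q=ctrl.find_in(d[n],t)
    if q:
      l,tp,w,h=q[0]['bbox']; print(t,n,np.round(on(d[n],l+w/2,tp+h/2,z),3))
E
```

```text
carton scene [0.526 0.121 0.03 ]
carton top [0.506 0.144 0.03 ]
lens scene [0.66  0.377 0.25 ]
lens top [0.664 0.359 0.25 ]
tape_measure scene [0.497 0.5   0.03 ]
tape_measure top [0.504 0.496 0.03 ]
offcut scene [0.651 0.202 0.02 ]
offcut top [0.651 0.202 0.02 ]
screwdriver scene [0.384 0.387 0.01 ]
screwdriver top [0.378 0.378 0.01 ]
duct_tape scene [0.43  0.577 0.02 ]
duct_tape top [0.424 0.579 0.02 ]
marker scene [ 0.364 -0.083  0.01 ]
marker top [ 0.363 -0.08   0.01 ]
sanding_block scene [ 0.484 -0.085  0.015]
sanding_block top [ 0.471 -0.084  0.015]
```

View pics/a.png

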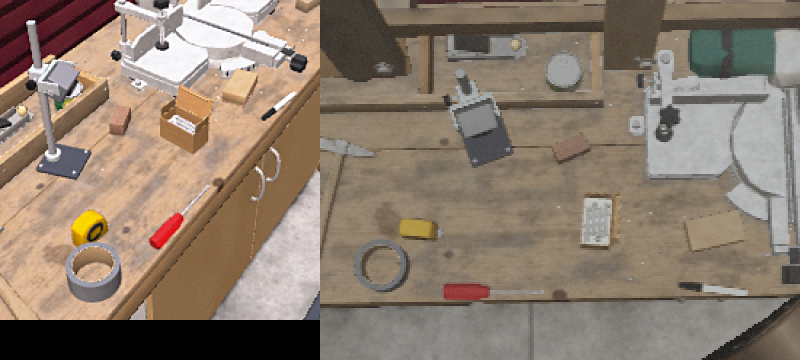

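```bash
cat >> h.py <<'E'
def rows(wps):
    """wps: list of (pos, euler deg, grip cm) -> rows"""
    p,r=pose(); out=[]
    for w,e,g in wps:
        t=r.inv().apply(np.array(w)-p)*100; a=(r.inv()*R.from_euler('xyz',e,degrees=True)).as_rotvec()
        out.append([round(float(x),3) for x in a]+[round(float(x),2) for x in t]+[g])
    for o in out: print(o)
def ray(p,u,v):
    K=np.array(p['camera_matrix'])
    if 'hand_eye' in p:
        T=p['P']@np.array(p['hand_eye']); M=T[:3,:3]; o=T[:3,3]
    else: M=R.from_euler('xyz',p['rotation'],degrees=True).as_matrix(); o=np.array(p['origin'])
    return o,M@np.linalg.solve(K,[u,v,1])
def on(p,u,v,z):
    o,r=ray(p,u,v); return o+r*(z-o[2])/r[2]
def proj(p,X):
    K=np.array(p['camera_matrix'])
    if 'hand_eye' in p:
        T=p['P']@np.array(p['hand_eye']); M=T[:3,:3]; o=T[:3,3]
    else: M=R.from_euler('xyz',p['rotation'],degrees=True).as_matrix(); o=np.array(p['origin'])
    c=(np.atleast_2d(X)-o)@M; c=c@K.T; return c[:,:2]/c[:,2:]
def wrist():
    t,r=pose(); P=np.eye(4); P[:3,:3]=r.as_matrix(); P[:3,3]=t
    p=ctrl.snapshot('wrist'); p['P']=P; return p
def tri(obs):
    """[(pic,u,v)] -> least-squares point"""
    A=0;b=0
    for p,u,v in obs:
        o,d=ray(p,u,v); d/=np.linalg.norm(d); Q=np.eye(3)-np.outer(d,d); A=A+Q; b=b+Q@o
    return np.linalg.solve(A,b)
E
python3 - <<'E'
from h import *
rows([([.20,-.40,.32],[180,0,-158],8.7),([.35,-.27,.34],[180,0,-165],8.7),([.43,-.08,.34],[180,0,-172],8.7),([.43,.10,.34],[180,0,180],8.7)])
p=wrist(); print(np.round(p['hand_eye'],3),np.round(p['camera_matrix']))
E
```

```text
[0.0, -0.0, 0.008, -3.21, 22.89, -9.34, 8.7]
[0.0, -0.0, 0.13, -22.04, 29.18, -11.34, 8.7]
[0.0, -0.0, 0.252, -36.69, 43.68, -11.34, 8.7]
[0.0, -0.0, 0.392, -43.56, 60.32, -11.34, 8.7]
[[-0.001 -0.955 -0.296  0.08 ]
 [ 1.    -0.001 -0.     0.   ]
 [-0.    -0.296  0.955 -0.158]
 [ 0.     0.     0.     1.   ]] [[286.   0. 319.]
 [  0. 286. 200.]
 [  0.   0.   1.]]
```

Emit:
play_rows(commands=[[[0,0,0,-3.2,22.9,-9.3,8.7],[0,0,0,-3.2,22.9,-9.3,8.7],[0,0,0,-3.2,22.9,-9.3,8.7],[0,0,0,-3.2,22.9,-9.3,8.7],[0,0,0,-3.2,22.9,-9.3,8.7],[0,0,0,-3.2,22.9,-9.3,8.7],[0,0,0.13,-22,29.2,-11.3,8.7],[0,0,0.13,-22,29.2,-11.3,8.7]]])

```text
clock: 2.82
tool_pos: [0.2556, -0.3499, 0.3292]
orientation: [-179.8, 0.2, -165.4]
force: [1.9, -1.6, -0.2]
opening: 0.0868
gripper_force: 0.0
```

```bash
python3 - <<'E'
from h import *
print(pose()[0])
rows([([.35,-.27,.34],[180,0,-165],8.7),([.42,-.08,.34],[180,0,-172],8.7),([.43,.10,.34],[180,0,180],8.7)])
E
```

```text
[ 0.25564092 -0.34988406  0.32923383]
[-0.003, 0.003, -0.008, -11.14, 5.36, -1.06, 8.7]
[-0.003, 0.003, 0.115, -22.7, 21.98, -1.08, 8.7]
[-0.003, 0.004, 0.254, -28.19, 39.15, -1.12, 8.7]
```

Emit:
play_rows(commands=[[[0,0,0,-11.1,5.4,-1.1,8.7],[0,0,0,-11.1,5.4,-1.1,8.7],[0,0,0,-11.1,5.4,-1.1,8.7],[0,0,0.11,-22.7,22,-1.1,8.7],[0,0,0.11,-22.7,22,-1.1,8.7],[0,0,0.11,-22.7,22,-1.1,8.7],[0,0,0.11,-22.7,22,-1.1,8.7],[0,0,0.11,-22.7,22,-1.1,8.7]]])

```text
clock: 3.48
tool_pos: [0.4191, -0.0777, 0.3387]
orientation: [180.0, 0.1, -171.3]
force: [1.2, -1.0, 0.1]
opening: 0.087
gripper_force: 0.0
```

```bash
python3 - <<'E'
from h import *
print(pose()[0])
rows([([.43,.12,.34],[180,0,180],8.7)])
E
```

```text
[ 0.41909822 -0.07772353  0.33871556]
[0.0, 0.002, 0.152, -4.07, 19.38, -0.12, 8.7]
```

Emit:
play_rows(commands=[[[0,0,0.15,-4,19.5,0,8.7],[0,0,0.15,-4,19.5,0,8.7],[0,0,0.15,-4,19.5,0,8.7],[0,0,0.15,-4,19.5,0,8.7],[0,0,0.15,-4,19.5,0,8.7],[0,0,0.15,-4,19.5,0,0],[0,0,0.15,-4,19.5,0,0],[0,0,0.15,-4,19.5,0,0]]])

```text
clock: 4.15
tool_pos: [0.4289, 0.1192, 0.3381]
orientation: [-180.0, -0.0, -179.8]
force: [-0.1, -0.4, 0.6]
opening: 0.0722
gripper_force: 0.0
```

```bash
python3 - <<'E'
from h import *
import pickle
p=wrist(); save(p,'w1'); pickle.dump(p,open('w1.pkl','wb'))
for t in ['carton','label','lid','lens']: print(t,ctrl.find_in(p,t)[:2])
print(p['P'][:3,3])
rows([([.43,.22,.34],[180,0,180],0)])
E
```

```text
carton [{'bbox': [309.2, 177.2, 51.6, 76.7], 'conf': 0.94}]
label [{'bbox': [310.9, 176.8, 51.7, 77.0], 'conf': 0.93}, {'bbox': [309.3, 184.4, 17.2, 70.1], 'conf': 0.59}]
lid [{'bbox': [312.2, 191.3, 13.5, 63.3], 'conf': 0.67}]
lens []
[0.42888294 0.11916091 0.33812979]
[0.0, 0.0, -0.0, -0.08, 10.2, -0.16, 0]
```

View pics/w1.png

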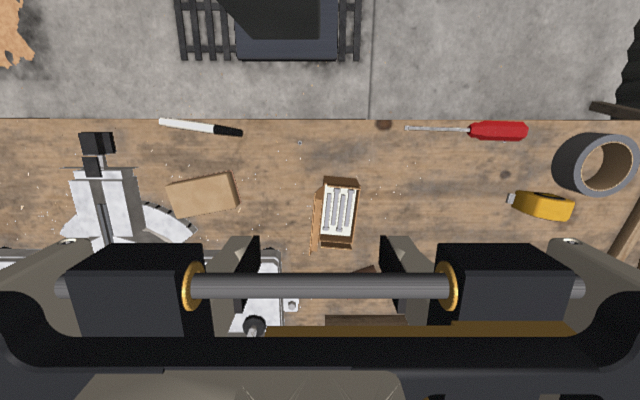

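```bash
python3 - <<'E'
from h import *
import pickle
p=pickle.load(open('w1.pkl','rb')); d=pickle.load(open('d0.pkl','rb'))
a=cv2.resize(p['color'][165:265,300:370],None,fx=6,fy=6,interpolation=cv2.INTER_CUBIC)
s=cv2.resize(d['scene']['color'][150:250,200:260],None,fx=6,fy=6,interpolation=cv2.INTER_CUBIC)
cv2.imwrite('pics/b.png',np.hstack([a,s])[:,:780,::-1])
E
```

```text
(no output)
```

View pics/b.png

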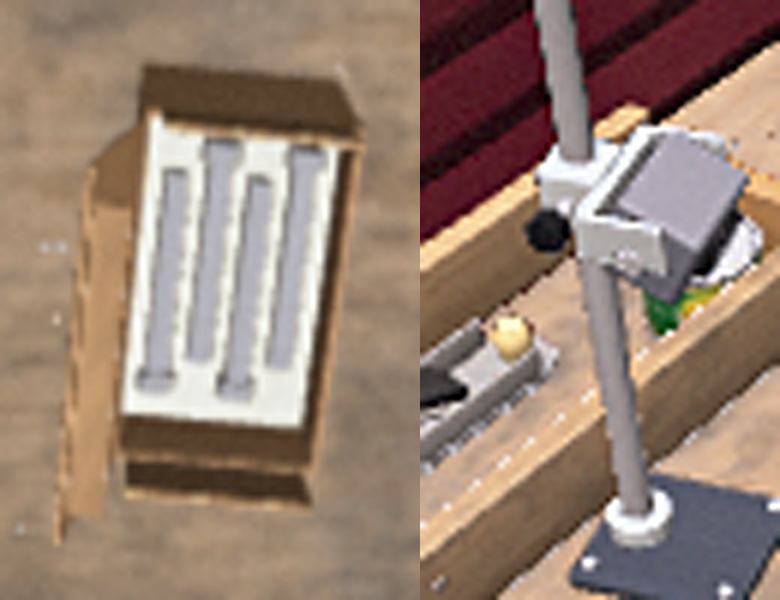

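```bash
cat > fit.py <<'E'
from h import *
from scipy.optimize import least_squares
def model(q):
    x,y,yaw,fl,fp,ld=q
    c=np.cos; s=np.sin
    P=[[-50,29,60],[50,29,60],[-50,-29,60],[50,-29,60]]
    for sg,f in((1,fl),(-1,fp)):
        for yy in(25,-25): P.append([sg*(49-28*c(f)),yy,60+28*s(f)])
    for xx in(49,-49): P.append([xx,-27.5+55*c(ld),62.4+55*s(ld)])
    P=np.array(P)/1000
    return R.from_euler('z',yaw).apply(P)+[x,y,0]
def fit(obs,q0=(.51,.14,-.05,1.6,1.6,1.7)):
    """obs: [(pic,{idx:(u,v)})]"""
    def f(q):
        M=model(q); return np.concatenate([(proj(p,M[list(o)])-np.array(list(o.values()))).ravel() for p,o in obs])
    r=least_squares(f,q0,loss='soft_l1'); return r.x,r.fun.reshape(-1,2)
E
python3 - <<'E'
from fit import *
import pickle
p=pickle.load(open('w1.pkl','rb'))
o={0:(360,148),1:(318,466),3:(122,455),4:(310,505),5:(130,497),6:(345,73),7:(143,65),8:(58,540),9:(88,170)}
o={k:(300+u/6,165+v/6) for k,(u,v) in o.items()}
q,f=fit([(p,o)]); print(np.round(q,3)); print(np.round(f,1).tolist())
# low z check: lens triangulation
d=pickle.load(open('d0.pkl','rb'))
b={n:ctrl.find_in(d[n],'lens')[0]['bbox'] for n in d}
print(b, tri([(d[n],b[n][0]+b[n][2]/2,b[n][1]+b[n][3]/2) for n in d]))
for n in d: print(n,np.round(proj(d[n],model(q)),1).tolist())
E
```

```text
[ 0.507  0.15  -0.052  1.529  2.266  1.811]
[[-1.4, -4.6], [-0.0, 0.2], [-1.9, 0.4], [0.9, 0.1], [-0.7, -0.1], [1.4, 0.2], [1.4, -0.2], [0.9, 1.5], [-1.0, -0.3]]
{'scene': [228.8, 172.0, 22.9, 27.3], 'top': [261.8, 150.3, 16.8, 16.3]} [0.6710751  0.36207492 0.23514109]
scene [[333.1, 222.7], [309.1, 210.7], [343.2, 213.5], [319.5, 202.1], [310.3, 204.0], [319.3, 196.6], [338.2, 219.2], [346.9, 211.2], [321.7, 187.8], [345.5, 198.7]]
top [[321.0, 221.4], [321.8, 196.0], [336.0, 221.8], [336.7, 196.5], [322.9, 195.3], [335.8, 195.7], [321.9, 225.0], [335.0, 225.5], [340.1, 194.2], [339.5, 219.8]]
```

Emit:
play_rows(commands=[[[0,0,0,-7,3,8,0],[0,0,0,-7,3,8,0],[0,0,0,-7,3,8,0],[0,0,0,-7,3,8,0]]])

```text
clock: 4.83
tool_pos: [0.4995, 0.1489, 0.2527]
orientation: [-179.8, -0.4, -180.0]
force: [0.0, 0.4, -0.1]
opening: 0.0176
gripper_force: 0.0
```

```bash
python3 - <<'E'
from fit import *
import pickle
p=wrist(); save(p,'w2'); pickle.dump(p,open('w2.pkl','wb')); print(p['P'][:3,3])
b=ctrl.find_in(p,'carton')[0]['bbox'];print(b)
c=p['color'][130:250,280:360]
cv2.imwrite('pics/c.png',cv2.resize(c,None,fx=5,fy=5,interpolation=cv2.INTER_CUBIC)[:,:,::-1])
E
```

```text
[0.49947537 0.14888015 0.25273514]
[279.2, 140.3, 70.6, 90.9]
```

View pics/c.png

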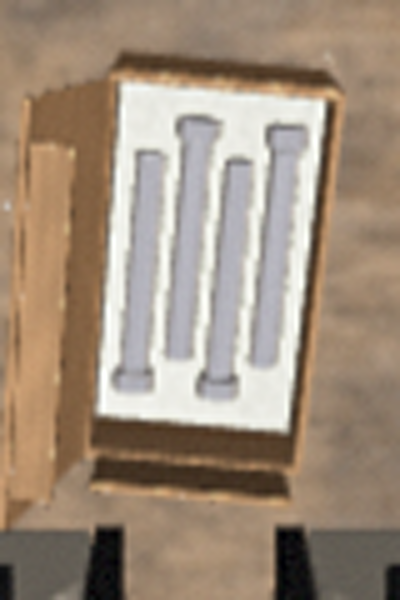

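```bash
python3 - <<'E'
from fit import *
import pickle
p=pickle.load(open('w1.pkl','rb')); p2=pickle.load(open('w2.pkl','rb'))
o={0:(362,140),1:(318,466),2:(146,115),3:(122,455),4:(310,505),5:(130,497),6:(342,75),7:(143,65),8:(58,540),9:(88,170)}
o={k:(300+u/6,165+v/6) for k,(u,v) in o.items()}
o2={0:(343,90),1:(298,470),2:(112,75),3:(90,455),4:(288,502),5:(93,490),6:(330,72),7:(120,53),8:(3,527),9:(25,98)}
o2={k:(280+u/5,130+v/5) for k,(u,v) in o2.items()}
q,f=fit([(p,o),(p2,o2)]); print(np.round(q,4)); print(np.round(f,1).tolist())
for a in [(p,o),(p2,o2)]: print(np.round(fit([a])[0],4))
# triangulated rim corners
for k in range(10): print(k,np.round(tri([(p,)+o[k],(p2,)+o2[k]]),3), np.round(model(q)[k],3))
E
```

```text
[ 0.5077  0.1511 -0.0781  1.5168  1.8946  1.841 ]
[[-0.0, -2.4], [0.0, 0.9], [-0.7, -1.1], [-1.8, 0.2], [1.0, 0.6], [-0.5, -0.4], [3.7, 7.5], [3.2, 6.6], [-0.0, 0.9], [-0.0, -0.7], [-0.1, -0.0], [0.8, 0.3], [-1.5, -0.8], [-1.5, 0.1], [1.3, 0.3], [-0.6, -0.3], [1.9, -1.1], [-0.6, -0.8], [0.3, 1.7], [-0.4, 0.1]]
[ 0.5078  0.1504 -0.0623  1.5073  2.2842  1.8288]
[ 0.5076  0.1512 -0.083   1.5243  1.8512  1.8442]
0 [0.458 0.181 0.083] [0.46  0.184 0.06 ]
1 [0.56  0.176 0.057] [0.56  0.176 0.06 ]
2 [0.457 0.128 0.062] [0.456 0.126 0.06 ]
3 [0.553 0.121 0.065] [0.555 0.118 0.06 ]
4 [0.559 0.171 0.083] [0.557 0.172 0.088]
5 [0.553 0.123 0.09 ] [0.553 0.122 0.088]
6 [ 0.463  0.188 -0.013] [0.452 0.18  0.087]
7 [0.456 0.127 0.006] [0.448 0.131 0.087]
8 [0.55  0.105 0.119] [0.553 0.105 0.115]
9 [0.455 0.113 0.119] [0.456 0.113 0.115]
```

```bash
cat >> h.py <<'E'
C=np.array([.5077,.151,0]); YC=-.083
def crows(l,g=0,tilt=0):
    rc=R.from_euler('z',YC)
    rows([(C+rc.apply(np.array(a[:3])/1000),[180,0,180+np.degrees(YC)],(a[3] if len(a)>3 else g)) for a in l])
def cpos():
    p,r=pose(); return np.round(R.from_euler('z',-YC).apply(p-C)*1000,1)
E
python3 - <<'E'
from h import *
print(cpos())
crows([(85,6,160),(85,6,74),(70,6,73),(58,6,73),(46,6,73),(34,6,73),(31,6,66),(31,6,60),(33,6,100),(-90,6,100),(-90,6,73)])
E
```

```text
[ -8.4  -3.2 257. ]
[-0.002, -0.002, 0.084, -9.41, 0.16, 9.68, 0]
[-0.002, -0.002, 0.084, -9.43, 0.17, 18.28, 0]
[-0.002, -0.002, 0.084, -7.93, 0.3, 18.38, 0]
[-0.002, -0.002, 0.084, -6.74, 0.4, 18.38, 0]
[-0.002, -0.002, 0.084, -5.54, 0.5, 18.38, 0]
[-0.002, -0.002, 0.084, -4.35, 0.6, 18.39, 0]
[-0.002, -0.002, 0.084, -4.05, 0.63, 19.09, 0]
[-0.002, -0.002, 0.084, -4.05, 0.63, 19.69, 0]
[-0.002, -0.002, 0.084, -4.24, 0.6, 15.69, 0]
[-0.002, -0.002, 0.084, 8.02, 1.63, 15.71, 0]
[-0.002, -0.002, 0.084, 8.01, 1.64, 18.41, 0]
```

Emit:
play_rows(commands=[[[0,0,0.08,-9.4,0.2,9.7,0],[0,0,0.08,-9.4,0.2,9.7,0],[0,0,0.08,-9.4,0.2,9.7,0],[0,0,0.08,-9.4,0.2,9.7,0],[0,0,0.083,-9.4,0.2,14,0],[0,0,0.083,-9.4,0.2,17,0],[0,0,0.083,-9.4,0.2,18.2,0],[0,0,0.083,-9.4,0.2,18.2,0]]])

```text
clock: 5.6
tool_pos: [0.5913, 0.1503, 0.0743]
orientation: [-179.9, -0.2, 175.3]
force: [0.0, -0.9, 0.4]
opening: 0.0004
gripper_force: 0.0
```

```bash
python3 - <<'E'
from h import *
print(cpos(),pose()[1].as_euler('xyz',degrees=True))
crows([(70,6,73),(58,6,73),(46,6,73),(34,6,73),(31,6,66),(31,6,60),(33,6,100),(-90,6,100),(-90,6,73)])
E
```

```text
[83.4  6.3 74.3] [-179.87856916   -0.19581653  175.31129361]
[-0.002, -0.003, 0.001, 1.34, -0.03, 0.13, 0]
[-0.002, -0.003, 0.001, 2.54, -0.02, 0.14, 0]
[-0.002, -0.003, 0.001, 3.74, -0.02, 0.14, 0]
[-0.002, -0.003, 0.001, 4.94, -0.02, 0.14, 0]
[-0.002, -0.003, 0.001, 5.23, -0.02, 0.85, 0]
[-0.002, -0.003, 0.001, 5.23, -0.02, 1.45, 0]
[-0.002, -0.003, 0.001, 5.04, -0.03, -2.56, 0]
[-0.002, -0.003, 0.001, 17.34, -0.01, -2.51, 0]
[-0.002, -0.003, 0.001, 17.34, -0.01, 0.19, 0]
```

Sweep and press the label flap.

Emit:
play_rows(commands=[[[0,0,0,1.3,0,0.1,0],[0,0,0,2.5,0,0.1,0],[0,0,0,3.7,0,0.1,0],[0,0,0,4.9,0,0.2,0],[0,0,0,5.2,0,0.6,0],[0,0,0,5.2,0,1.0,0],[0,0,0,5.2,0,1.3,0],[0,0,0,5.2,0,1.3,0]]])

```text
clock: 6.27
tool_pos: [0.5418, 0.1557, 0.0633]
orientation: [180.0, 0.0, 175.3]
force: [0.1, -0.2, 0.2]
opening: 0.0006
gripper_force: 0.1
```

```bash
python3 - <<'E'
from h import *
print(cpos(),ctrl.get_obs()['force'])
crows([(31,6,60)])
E
```

```text
[33.6  7.5 63.3] [ 0.10425619 -0.21541733  0.24122324]
[0.0, 0.0, 0.002, 0.26, -0.15, 0.33, 0]
```

Emit:
play_rows(commands=[[[0,0,0,0.2,-0.1,0.3,0],[0,0,0,0.2,-0.1,0.4,0],[0,0,0,0.2,-0.1,0.4,0],[0,0,0,0.2,-0.1,0.4,0]]])

```text
clock: 6.6
tool_pos: [0.5416, 0.1556, 0.062]
orientation: [179.9, 0.2, 175.4]
force: [-3.5, -0.9, 22.0]
opening: 0.001
gripper_force: 10.7
```

```bash
python3 - <<'E'
from h import *
print(cpos(),ctrl.get_obs()['force'])
crows([(33,6,105),(-90,6,105),(-90,6,73)])
E
```

```text
[33.4  7.4 62. ] [-3.4511664  -0.92326139 22.04984511]
[0.002, 0.004, 0.003, 0.02, -0.13, -4.3, 0]
[0.002, 0.004, 0.003, 12.32, -0.1, -4.36, 0]
[0.002, 0.004, 0.003, 12.33, -0.1, -1.16, 0]
```

Emit:
play_rows(commands=[[[0,0,0,0.1,0,-3,0],[0,0,0,0.1,-0.1,-4.4,0],[0,0,0,4,-0.1,-4.4,0],[0,0,0,8,-0.1,-4.4,0],[0,0,0,12.3,-0.1,-4.4,0],[0,0,0,12.3,-0.1,-2.5,0],[0,0,0,12.3,-0.1,-1,0],[0,0,0,12.3,-0.1,-1,0]]])

```text
clock: 7.27
tool_pos: [0.4151, 0.163, 0.0676]
orientation: [-179.9, -0.1, 175.4]
force: [0.0, -0.5, -0.3]
opening: 0.0005
gripper_force: 0.0
```

```bash
python3 - <<'E'
from h import *
print(cpos(),ctrl.get_obs()['force'])
crows([(-75,6,73),(-35,6,73),(-31,6,60)])
E
```

```text
[-93.3   4.3  67.6] [ 0.04477809 -0.54774818 -0.32837871]
[-0.002, -0.002, 0.002, -1.83, 0.16, -0.55, 0]
[-0.002, -0.002, 0.002, -5.83, 0.15, -0.56, 0]
[-0.002, -0.002, 0.002, -6.23, 0.15, 0.74, 0]
```

Emit:
play_rows(commands=[[[0,0,0,-0.8,0.1,-0.6,0],[0,0,0,-2,0.1,-0.6,0],[0,0,0,-3.2,0.1,-0.6,0],[0,0,0,-4.4,0.1,-0.6,0],[0,0,0,-5.7,0.1,-0.5,0],[0,0,0,-6.1,0.1,-0.1,0],[0,0,0,-6.1,0.1,0.3,0],[0,0,0,-6.1,0.1,0.5,0]]])

```text
clock: 7.93
tool_pos: [0.4772, 0.1591, 0.063]
orientation: [-179.9, -0.1, 175.3]
force: [0.1, 0.1, 0.0]
opening: 0.0007
gripper_force: 0.1
```

Emit:
play_rows(commands=[[[0,0,0,0,0,0.1,0],[0,0,0,0,0,0.2,0],[0,0,0,0,0,0.2,0]]])

```text
clock: 8.18
tool_pos: [0.4767, 0.1593, 0.0623]
orientation: [-179.9, -0.0, 175.4]
force: [-0.0, -1.3, 1.3]
opening: 0.0003
gripper_force: 0.6
```

```bash
python3 - <<'E'
from h import *
print(cpos(),ctrl.get_obs()['force'])
crows([(-31,6,60),(-31,6,130),(-70,20,250)])
E
```

```text
[-31.6   5.7  62.3] [-0.03695891 -1.32502218  1.28770769]
[-0.001, -0.001, 0.002, -0.06, 0.03, 0.23, 0]
[-0.001, -0.001, 0.002, -0.06, 0.02, -6.77, 0]
[-0.001, -0.001, 0.002, 3.84, 1.42, -18.77, 0]
```

Emit:
play_rows(commands=[[[0,0,0,0,0,0.2,0],[0,0,0,0,0,0.2,0],[0,0,0,0,0,-3,0],[0,0,0,0,0,-7,0],[0,0,0,0.5,0,-11,0],[0,0,0,0.5,0,-15,0],[0,0,0,0.5,0,-19,0],[0,0,0,0.5,0,-19,0]]])

```text
clock: 8.85
tool_pos: [0.4753, 0.1619, 0.2608]
orientation: [179.6, 0.6, 175.5]
force: [0.9, 1.0, 1.1]
opening: -0.0
gripper_force: 0.0
```

```bash
python3 - <<'E'
from fit import *
import pickle
print(cpos(),ctrl.get_obs()['force'])
p=wrist(); save(p,'w3'); pickle.dump(p,open('w3.pkl','wb'))
M=model([.5077,.151,-.083,0,0,1.84]); uv=proj(p,M); print(np.round(uv,1).tolist())
c=p['color'].copy()
c=cv2.resize(c[120:260,260:380],None,fx=4,fy=4,interpolation=cv2.INTER_CUBIC)
for u,v in uv: cv2.circle(c,(int((u-260)*4+2),int((v-120)*4+2)),3,(255,0,0),1)
cv2.imwrite('pics/d.png',c[:,:,::-1])
E
```

```text
[-33.2   8.2 260.8] [0.88366193 0.98692943 1.14735724]
[[334.5, 162.6], [333.1, 234.9], [288.6, 162.5], [290.8, 235.0], [330.5, 215.1], [293.2, 215.1], [331.0, 184.8], [292.4, 184.7], [275.5, 254.0], [271.5, 172.7]]
```

View pics/d.png

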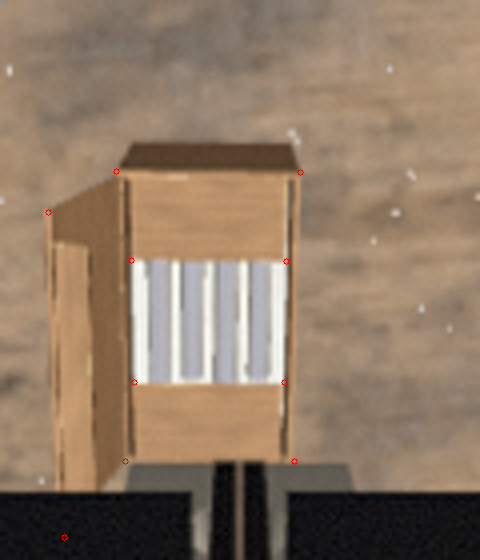

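```bash
python3 - <<'E'
from h import *
print(cpos())
crows([(0,-90,200),(0,-90,97)])
E
```

```text
[-34.6   7.8 256.9]
[0.006, 0.007, 0.003, -3.39, -9.82, 5.66, 0]
[0.006, 0.007, 0.003, -3.32, -9.88, 15.96, 0]
```

Emit:
play_rows(commands=[[[0,0,0,-3.4,-9.8,4,0],[0,0,0,-3.4,-9.8,4,0],[0,0,0,-3.4,-9.8,4,0],[0,0,0,-3.4,-9.8,8,0],[0,0,0,-3.4,-9.8,12,0],[0,0,0,-3.4,-9.8,15.5,0],[0,0,0,-3.4,-9.8,15.5,0],[0,0,0,-3.4,-9.8,15.5,0]]])

```text
clock: 9.57
tool_pos: [0.4967, 0.0591, 0.0959]
orientation: [-179.8, -0.2, 175.4]
force: [0.6, 0.3, 1.8]
opening: 0.0003
gripper_force: 0.0
```

```bash
python3 - <<'E'
from h import *
print(cpos(),ctrl.get_obs()['force'])
crows([(0,-75,98),(0,-4,98),(0,5,66)])
E
```

```text
[ -3.3 -92.5  95.9] [0.58001526 0.27510341 1.84978123]
[-0.003, -0.004, 0.002, -0.33, 1.75, -0.22, 0]
[-0.003, -0.004, 0.002, -0.35, 8.85, -0.24, 0]
[-0.003, -0.004, 0.002, -0.36, 9.76, 2.96, 0]
```

Emit:
play_rows(commands=[[[0,0,0,-0.3,1.6,-0.2,0],[0,0,0,-0.3,2.9,-0.2,0],[0,0,0,-0.3,4.1,-0.2,0],[0,0,0,-0.3,5.3,-0.2,0],[0,0,0,-0.3,6.5,-0.2,0],[0,0,0,-0.3,7.7,-0.1,0],[0,0,0,-0.3,8.8,0,0],[0,0,0,-0.3,9.7,0.5,0]]])

```text
clock: 10.23
tool_pos: [0.5096, 0.1579, 0.0926]
orientation: [180.0, 0.1, 175.4]
force: [0.4, -0.7, -0.3]
opening: 0.0008
gripper_force: 0.1
```

```bash
python3 - <<'E'
from h import *
print(cpos(),ctrl.get_obs()['force'])
crows([(0,5,66)])
E
```

```text
[ 1.4  7.1 92.6] [ 0.41616816 -0.72900773 -0.29630897]
[0.001, 0.001, 0.003, 0.14, -0.21, 2.66, 0]
```

Emit:
play_rows(commands=[[[0,0,0,0.1,0,0.6,0],[0,0,0,0.1,0,1.2,0],[0,0,0,0.1,0,1.8,0],[0,0,0,0.1,0,2.3,0],[0,0,0,0.1,0,2.6,0],[0,0,0,0.1,0,2.8,0],[0,0,0,0.1,0,2.8,0],[0,0,0,0.1,0,2.8,0]]])

```text
clock: 10.9
tool_pos: [0.5078, 0.1556, 0.0645]
orientation: [-180.0, -0.0, 175.3]
force: [-3.1, -1.0, 6.9]
opening: 0.0003
gripper_force: 3.3
```

```bash
python3 - <<'E'
from h import *
print(cpos(),ctrl.get_obs()['force'])
E
```

```text
[-0.3  4.6 64.5] [-3.06347615 -0.98572476  6.8724201 ]
```

```bash
cat >> h.py <<'E'
def camview(target,yaw,tilt,dist):
    """tool pose so camera axis looks at target; returns pos,euler"""
    r=R.from_euler('xyz',[180,0,180+yaw],degrees=True)*R.from_euler('y',-tilt,degrees=True)
    p=np.array(target)-r.apply([-.296,0,.955])*dist-r.apply([.08,0,-.158])
    return p,r.as_euler('xyz',degrees=True)
E
python3 - <<'E'
from h import *
crows([(0,5,140)])
w=camview([.67,.362,.23],22,45,.36); print(np.round(w[0],3),w[1])
rows([(w[0]+[0,0,.1],w[1],0),(w[0],w[1],0)])
E
```

```text
[-0.001, -0.001, 0.001, -0.02, 0.04, -7.55, 0]
[0.531 0.306 0.343] [ 180.   45. -158.]
[-0.183, -0.772, -0.441, -1.04, 15.13, -37.82, 0]
[-0.183, -0.772, -0.441, -1.05, 15.13, -27.82, 0]
```

Emit:
play_rows(commands=[[[0,0,0,0,0,-4,0],[0,0,0,0,0,-8,0],[0,0,0,0,2,-12,0],[0,0,0,0,4,-16,0],[-0.02,-0.1,-0.06,0,6,-20,0],[-0.05,-0.2,-0.11,0,8,-24,0],[-0.08,-0.3,-0.17,0,10,-27,0],[-0.1,-0.42,-0.24,0,12,-27.8,0]]])

```text
clock: 11.57
tool_pos: [0.5195, 0.2783, 0.3499]
orientation: [176.6, 24.4, -171.8]
force: [1.8, -0.8, 1.4]
opening: 0.0004
gripper_force: 0.0
```

```bash
python3 - <<'E'
from h import *
w=camview([.67,.362,.23],22,45,.36)
rows([(w[0],w[1],0)])
E
```

```text
[-0.078, -0.351, -0.209, -1.07, 2.47, 1.44, 0]
```

Emit:
play_rows(commands=[[[-0.08,-0.35,-0.21,-1.1,2.5,1.4,0],[-0.08,-0.35,-0.21,-1.1,2.5,1.4,0],[-0.08,-0.35,-0.21,-1.1,2.5,1.4,0],[-0.08,-0.35,-0.21,-1.1,2.5,1.4,0],[-0.08,-0.35,-0.21,-1.1,2.5,1.4,0],[-0.08,-0.35,-0.21,-1.1,2.5,1.4,0],[-0.08,-0.35,-0.21,-1.1,2.5,1.4,0]]])

```text
clock: 12.15
tool_pos: [0.5307, 0.2992, 0.3409]
orientation: [-179.9, 43.6, -158.0]
force: [-0.1, -0.2, 0.6]
opening: 0.0004
gripper_force: 0.0
```

```bash
python3 - <<'E'
from h import *
import pickle
p=wrist(); save(p,'w4'); pickle.dump(p,open('w4.pkl','wb'))
b=ctrl.find_in(p,'lens'); print(b,proj(p,[.67,.362,.235]),pose()[0],p['P'][:3,3])
E
```

```text
[{'bbox': [297.6, 185.4, 59.7, 50.8], 'conf': 0.92}] [[324.47623624 209.72835461]] [0.53105745 0.30092684 0.34169275] [0.53071167 0.29921464 0.34086909]
```

View pics/w4.png

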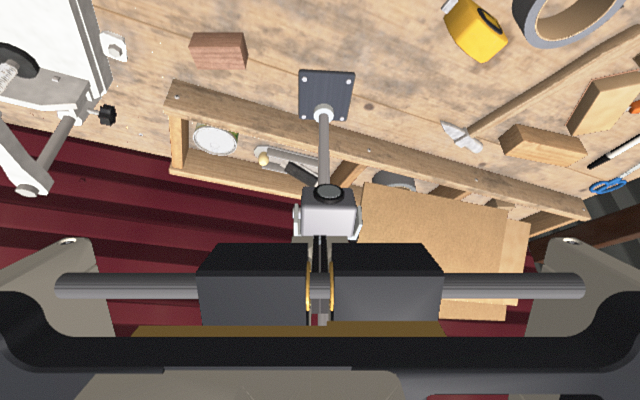

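```bash
python3 - <<'E'
from h import *
import pickle
p=pickle.load(open('w4.pkl','rb')); d=pickle.load(open('d0.pkl','rb'))
for z in(.21,.235,.26): print(on(p,329,192,z))
w=camview([.65,.36,.225],22,70,.36); print(np.round(w[0],3),w[1])
rows([(w[0],w[1],0)])
print(ctrl.get_obs()['joint_pos'])
E
```

```text
[0.66621298 0.36696729 0.21      ]
[0.62797755 0.34988911 0.235     ]
[0.58974213 0.33281093 0.26      ]
[0.48  0.291 0.264] [ 180.   70. -158.]
[-0.0, -0.461, 0.0, 9.1, 1.02, 2.12, 0]
[  48.20015918  -11.47253163  -52.5142365    65.34025314  -19.60726724
 -173.61830708]
```

```bash
python3 - <<'E'
from h import *
import pickle
p=pickle.load(open('w4.pkl','rb'))
c=p['color'][170:250,280:380]
cv2.imwrite('pics/e.png',cv2.resize(c,None,fx=7,fy=7,interpolation=cv2.INTER_CUBIC)[:,:,::-1])
for tl,yw,aim in((38,35,[.65,.36,.18]),(38,8,[.65,.36,.18])):
    w=camview(aim,yw,tl,.36); print(np.round(w[0],3)); rows([(w[0],w[1],0)])
E
```

```text
[0.539 0.282 0.31 ]
[-0.149, 0.097, -0.172, 2.14, -2.02, 2.33, 0]
[0.516 0.341 0.31 ]
[0.159, 0.097, 0.185, 2.1, 4.3, 2.36, 0]
```

View pics/e.png

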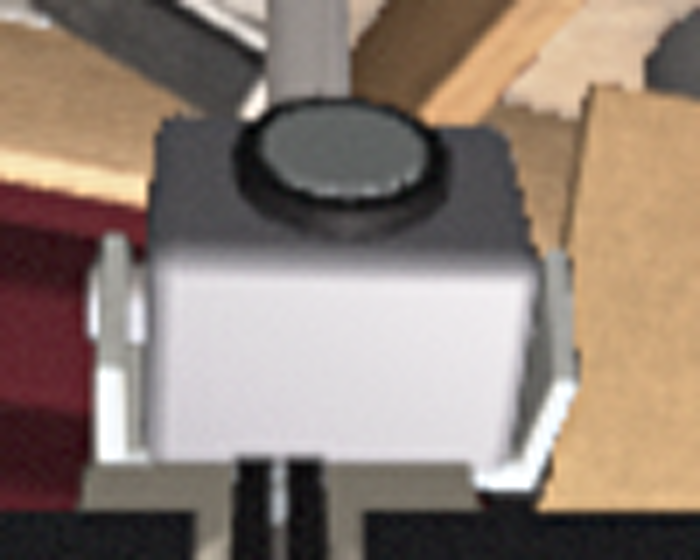

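Emit:
play_rows(commands=[[[0.08,0.05,0.09,1,2,1,0],[0.16,0.1,0.18,2.1,4.3,2.3,0],[0.16,0.1,0.18,2.1,4.3,2.3,0],[0.16,0.1,0.18,2.1,4.3,2.3,0],[0.16,0.1,0.18,2.1,4.3,2.3,0],[0.16,0.1,0.18,2.1,4.3,2.3,0]]])

```text
clock: 12.75
tool_pos: [0.5274, 0.3323, 0.3275]
orientation: [-179.4, 35.2, -169.7]
force: [0.2, -0.2, -0.0]
opening: 0.0004
gripper_force: 0.0
```

```bash
python3 - <<'E'
from h import *
import pickle
p=wrist(); save(p,'w5'); pickle.dump(p,open('w5.pkl','wb'))
print(ctrl.get_obs()['joint_pos'])
q=pickle.load(open('w4.pkl','rb'))
b=ctrl.find_in(p,'lens')[0]['bbox']; print(b)
x,y,w,h=map(int,b); x-=12;y-=15
c=p['color'][y:y+80,x:x+90]; print(x,y)
cv2.imwrite('pics/f.png',cv2.resize(c,None,fx=7,fy=7,interpolation=cv2.INTER_CUBIC)[:,:,::-1])
print(q['color'][191,329],q['color'][191,325])
E
```

```text
[  61.8255228    -4.40671045  -40.36808291   45.17523498  -40.2511432
 -173.6038001 ]
[293.9, 210.9, 60.2, 36.8]
281 195
[95 99 97] [ 97 101 101]
```

View pics/f.png

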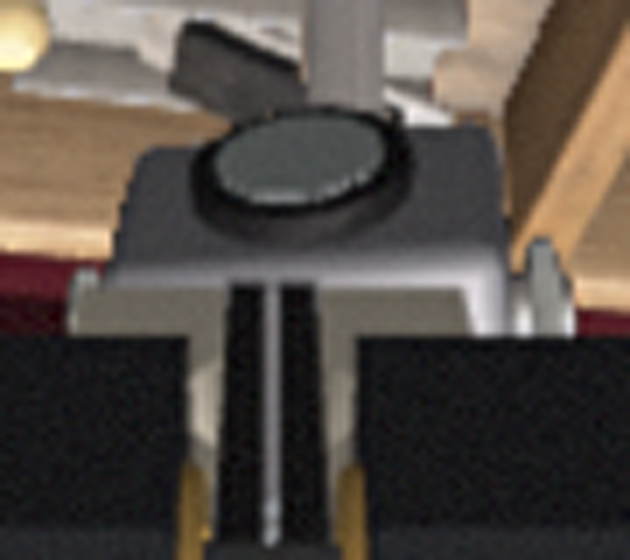

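```bash
python3 - <<'E'
from h import *
import pickle
p4=pickle.load(open('w4.pkl','rb'));p5=pickle.load(open('w5.pkl','rb'));d=pickle.load(open('d0.pkl','rb'))
f4=lambda u,v:(p4,280+u/7,170+v/7); f5=lambda u,v:(p5,281+u/7,195+v/7)
F={'glass':((345,150),(302,160)),'lowL':((160,125),(145,150)),'lowR':((515,130),(495,130)),'upL':((152,258),(112,280)),'upR':((535,266),(503,280))}
P={}
for k,(a,b) in F.items():
    P[k]=tri([f4(*a),f5(*b)]); print(k,np.round(P[k],4),np.round(proj(p4,P[k])-np.array(f4(*a)[1:]),1))
print(np.linalg.norm(P['lowL']-P['lowR']),np.linalg.norm(P['upL']-P['upR']))
# model fit: lens pos, yaw, pitch, ; face 66 wide at behind lens by b, height h
from scipy.optimize import least_squares
def mod(q):
    x,y,z,yw,pt,b,h1,h2=q
    L=R.from_euler('ZY',[yw,-pt])  # x axis pointing up by pt
    Q=np.array([[0,0,0],[b,.033,-h1],[b,-.033,-h1],[b,.033,h2],[b,-.033,h2]])
    return L.apply(Q)+[x,y,z]
# image left in view = -y side?  image right=+y
order=['glass','lowR','lowL','upR','upL']
def res(q):
    M=mod(q); r=[]
    for m,k in zip(M,order):
        for s,f in((0,f4),(1,f5)):
            o=f(*F[k][s]); w=1 if k=='glass' else .6
            r+=list(w*(proj(o[0],m)[0]-np.array(o[1:])))
    r+= [ (q[5]-.01)/.01*1.0, (q[6]-.025)/.015,(q[7]-.025)/.015]
    return r
s=least_squares(res,[.66,.36,.22,.38,.35,.01,.025,.025]); print(np.round(s.x,4)); print(np.round(s.fun,1))
J=s.jac; print(np.round(np.sqrt(np.diag(np.linalg.inv(J.T@J))),4))
# glass ellipse from view4: half-width px 85/7, half-height
c,r=ray(p4,*f4(345,150)[1:]); r/=np.linalg.norm(r); n=R.from_euler('ZY',[s.x[3],-s.x[4]]).apply([1,0,0])
print('angle view/normal',np.degrees(np.arccos(r@n)),'ray el',np.degrees(np.arcsin(r[2])), 'scene/top proj',[proj(d[k],s.x[:3]) for k in d])
E
```

```text
glass [0.6444 0.3576 0.2236] [[-0.   0.1]]
lowL [0.6733 0.3338 0.2063] [[ 0.2 -0.6]]
lowR [0.6466 0.3921 0.2109] [[-0.2  0.5]]
upL [0.6581 0.3282 0.2428] [[ 0.2 -0.5]]
upR [0.6389 0.3894 0.2443] [[-0.4  1.5]]
0.0643336586518277 0.06420814752214425
[0.6462 0.3583 0.2223 0.3081 0.3734 0.012  0.023  0.0165]
[-0.1  0.1  0.4 -0.1 -0.6  0.2  0.5 -0.1 -0.5 -0.5 -0.6  0.3  0.   0.5
  0.7 -1.4 -0.3  0.  -0.1  0.8  0.2 -0.1 -0.6]
[0.0055 0.0018 0.0037 0.0344 0.1529 0.0044 0.0082 0.0061]
angle view/normal 52.71111222536995 ray el -30.950473911413958 scene/top proj [array([[248.94288641, 191.50543253]]), array([[271.06779234, 165.22932962]])]
```

```bash
python3 - <<'E'
from h import *
import pickle
from scipy.optimize import least_squares
p4=pickle.load(open('w4.pkl','rb'));p5=pickle.load(open('w5.pkl','rb'))
E=[]
for p,c,o in((p4,(329.3,191.4),(280,170)),(p5,(324.1,217.9),(281,195))):
    x0,y0=int(c[0])-20,int(c[1])-16
    g=cv2.cvtColor(p['color'],cv2.COLOR_RGB2GRAY)[y0:y0+32,x0:x0+40]
    g=cv2.resize(g,None,fx=8,fy=8,interpolation=cv2.INTER_CUBIC)
    m=(g>68).astype(np.uint8); m=cv2.morphologyEx(m,cv2.MORPH_OPEN,np.ones((7,7)))
    n,l,st,ce=cv2.connectedComponentsWithStats(m); k=l[int((c[1]-y0+.5)*8),int((c[0]-x0+.5)*8)]
    cs=max(cv2.findContours((l==k).astype(np.uint8),0,1)[0],key=len)
    cs=cv2.convexHull(cs)
    # resample by angle via ellipse fit
    e=cv2.fitEllipse(cs); ctr=((e[0][0]+.5)/8-.5+x0,(e[0][1]+.5)/8-.5+y0); print(np.round(ctr,1),np.round(np.array(e[1])/8,1),e[2],st[k])
    t=np.linspace(0,2*np.pi,24,endpoint=False);a=np.radians(e[2])
    pts=np.c_[np.cos(t)*e[1][0]/16,np.sin(t)*e[1][1]/16]@np.array([[np.cos(a),np.sin(a)],[-np.sin(a),np.cos(a)]])+ctr
    E.append((p,pts))
def res(q):
    x,y,z,yw,pt,r=q; L=R.from_euler('ZY',[yw,-pt]); t=np.linspace(0,2*np.pi,90)
    out=[]
    for p,pts in E:
        M=proj(p,L.apply(np.c_[0*t,r*np.cos(t),r*np.sin(t)])+[x,y,z])
        e=cv2.fitEllipse((M*16).astype(np.float32)); 
        a=np.radians(e[2]); A=np.array([[np.cos(a),np.sin(a)],[-np.sin(a),np.cos(a)]])
        w=(pts-np.array(e[0])/16)@A.T; rr=np.hypot(w[:,0]/(e[1][0]/32),w[:,1]/(e[1][1]/32)); out+=list((rr-1)*10)
    return out
s=least_squares(res,[.646,.358,.222,.33,.37,.015],diff_step=1e-3,x_scale=[.01,.01,.01,.1,.1,.005]); print(np.round(s.x,4),np.abs(s.fun).max())
J=s.jac; print(np.round(np.sqrt(np.diag(np.linalg.inv(J.T@J)))*.3,4))
print(ctrl.get_obs()['clock'])
w=(C+[0,0,.3],[180,0,175.2],8.7); rows([w])
E
```

```text
[328.7 191.3] [13.3 23.6] 95.7447738647461 [   69    81   184   106 15494]
[323.3 217.5] [12.  23.8] 82.29701232910156 [   65    88   186    97 14000]
[0.6435 0.3564 0.2236 0.3168 0.4341 0.014 ] 0.2904541761128332
[0.0006 0.0002 0.0004 0.0084 0.0077 0.0001]
12.85
[0.071, 0.613, 0.25, 5.81, -17.39, -0.52, 8.7]
```

Emit:
play_rows(commands=[[[0.01,0.1,0.04,-2,-2,-6,8.7],[0.02,0.2,0.08,0,-5,-6,8.7],[0.03,0.3,0.12,2,-9,-5,8.7],[0.05,0.4,0.17,4,-13,-4,8.7],[0.06,0.5,0.21,5,-16,-3,8.7],[0.07,0.61,0.25,5.8,-17.4,-0.5,8.7],[0.07,0.61,0.25,5.8,-17.4,-0.5,8.7],[0.07,0.61,0.25,5.8,-17.4,-0.5,8.7]]])

```text
clock: 13.52
tool_pos: [0.5092, 0.1486, 0.2963]
orientation: [-179.8, -0.2, 174.8]
force: [-0.1, 0.1, 0.4]
opening: 0.0479
gripper_force: 0.0
```

```bash
python3 - <<'E'
from h import *
print(cpos(),ctrl.get_obs()['joint_pos'])
crows([(-35,8,257)],8.7)
E
```

```text
[  1.7  -2.3 296.3] [ 3.74899364e+01  4.71510996e+00 -1.08163010e+01  3.54398443e-02
 -7.47270200e+01 -1.32653863e+02]
[-0.003, -0.003, -0.007, 3.67, 1.02, 3.94, 8.7]
```

Emit:
play_rows(commands=[[[0,0,0,3.7,1,3.9,8.7],[0,0,0,3.7,1,3.9,8.7],[0,0,0,3.7,1,3.9,8.7],[0,0,0,3.7,1,3.9,8.7]]])

```text
clock: 13.85
tool_pos: [0.4718, 0.1649, 0.2626]
orientation: [179.9, 0.3, 175.4]
force: [0.3, 0.4, 0.7]
opening: 0.0751
gripper_force: 0.0
```

```bash
python3 - <<'E'
from fit import *
p=wrist()
Q=np.array([[-50,29,64],[50,29,64],[-50,-29,64],[50,-29,64]])/1000
uv=proj(p,R.from_euler('z',YC).apply(Q)+C)
c=cv2.resize(p['color'][120:260,260:380],None,fx=4,fy=4,interpolation=cv2.INTER_CUBIC)
for u,v in uv: cv2.circle(c,(int((u-260)*4+2),int((v-120)*4+2)),3,(255,0,0),1)
cv2.imwrite('pics/g.png',c[:,:,::-1]); print(cpos(),ctrl.get_obs()['opening'])
crows([(0,0,110),(0,0,17)],8.7)
E
```

```text
[-36.2  11.2 263.1] 0.07855876142921459
[0.003, 0.006, 0.002, -3.52, -1.18, 15.33, 8.7]
[0.003, 0.006, 0.002, -3.47, -1.2, 24.63, 8.7]
```

View pics/g.png

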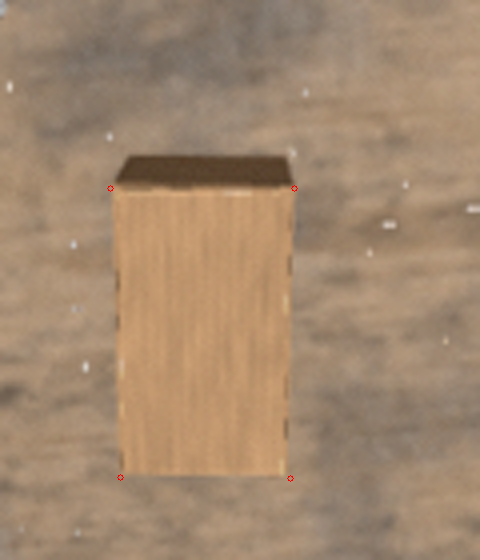

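Emit:
play_rows(commands=[[[0,0,0,-3.5,-1.2,4,8.76],[0,0,0,-3.5,-1.2,8,8.76],[0,0,0,-3.5,-1.2,12,8.76],[0,0,0,-3.5,-1.2,14.5,8.76],[0,0,0,-3.5,-1.2,14.5,8.76],[0,0,0,-3.5,-1.2,14.5,8.76]]])

```text
clock: 14.4
tool_pos: [0.5069, 0.1499, 0.1166]
orientation: [-180.0, 0.1, 175.3]
force: [0.0, 1.1, 0.2]
opening: 0.0882
gripper_force: 0.0
```

```bash
python3 - <<'E'
from h import *
print(cpos(),ctrl.get_obs()['opening'],pose()[1].as_euler('xyz',degrees=True))
crows([(0,0,17)],8.76)
E
```

```text
[ -0.7  -1.1 116.6] 0.08818343300024947 [-1.79970073e+02  1.34507418e-01  1.75295213e+02]
[-0.001, 0.002, 0.001, -0.04, 0.12, 9.96, 8.76]
```

Emit:
play_rows(commands=[[[0,0,0,0,0.1,3,8.76],[0,0,0,0,0.1,6,8.76],[0,0,0,0,0.1,8.5,8.76],[0,0,0,0,0.1,9.8,8.76],[0,0,0,0,0.1,9.8,8.76],[0,0,0,0,0.1,9.8,5],[0,0,0,0,0.1,9.8,5],[0,0,0,0,0.1,9.8,5]]])

```text
clock: 15.07
tool_pos: [0.5085, 0.1523, 0.0205]
orientation: [179.8, 0.3, 175.3]
force: [-0.3, -0.1, -1.3]
opening: 0.0729
gripper_force: 0.0
```

Emit:
play_rows(commands=[[[0,0,0,0,0,0,5],[0,0,0,0,0,0,5],[0,0,0,0,0,0,5],[0,0,0,0,0,0,5],[0,0,0,0,0,0,5],[0,0,0,0,0,0,5]]])

```text
clock: 15.57
tool_pos: [0.5073, 0.1512, 0.0192]
orientation: [179.9, 0.2, 175.3]
force: [-2.3, -1.5, 8.3]
opening: 0.0576
gripper_force: 30.0
```

```bash
cat >> h.py <<'E'
def final(back=0.0,yw=.316,pt=.425,L=(.6437,.3566,.2236)):
    Rf=R.from_euler('ZY',[yw,-pt]); o=np.array(L)+Rf.apply([-.1-back-.05,0,-.032])
    return o,Rf
def toolfinal(tc,back=0.0):
    o,Rf=final(back); r=Rf*R.from_euler('xyz',[180,0,180],degrees=True)
    return o+Rf.apply(tc),r.as_euler('xyz',degrees=True)
E
python3 - <<'E'
from h import *
tc=cpos()/1000; print(tc, final()[0]); tc=np.array([tc[0],0,tc[2]])
np.save('tc.npy',tc)
crows([(0,0,120)],5)
for b in(.08,0): 
    w=toolfinal(tc,b); print(np.round(w[0],3),w[1]); rows([(w[0],w[1],5)])
E
```

```text
[-0.0004  0.0001  0.0192] [0.52635152 0.31823221 0.13259864]
[0.001, 0.004, 0.0, -0.08, 0.0, -10.08, 5]
[0.449 0.293 0.117] [ 180.           24.35070629 -161.89453367]
[-0.084, -0.415, -0.393, 6.92, 13.67, -9.78, 5]
[0.518 0.316 0.15 ] [ 180.           24.35070629 -161.89453367]
[-0.084, -0.415, -0.393, 0.19, 16.5, -13.05, 5]
```

Emit:
play_rows(commands=[[[0,0,0,0,0,-1,5],[0,0,0,0,0,-3,5],[0,0,0,0,0,-6,5],[0,0,0,0,0,-9,5],[0,0,0,0,0,-12,5],[0,0,0,0,0,-14,5],[0,0,0,0,0,-14,5],[0,0,0,0,0,-14,5]]])

```text
clock: 16.23
tool_pos: [0.5064, 0.1512, 0.1591]
orientation: [179.8, 0.2, 175.2]
force: [-0.3, -0.2, -4.7]
opening: 0.058
gripper_force: 30.0
```

```bash
python3 - <<'E'
from h import *
o=ctrl.get_obs(); print(cpos(),o['opening'],o['gripper_force'],o['force'],o['joint_pos'])
tc=np.load('tc.npy')
w=toolfinal(tc,.06); rows([(w[0],w[1],5)])
E
```

```text
[-1.300e+00  1.000e-01  1.591e+02] 0.05795871900043142 29.96052861213684 [-0.3156167  -0.17450506 -4.69921332] [ 3.79243582e+01  9.85311621e+00 -2.34349398e+01  3.41603108e-02
 -5.64321130e+01 -1.32712828e+02]
[-0.083, -0.415, -0.394, 5.21, 14.36, 3.42, 5]
```

Emit:
play_rows(commands=[[[-0.01,-0.04,-0.04,0.5,1.4,0.1,5],[-0.02,-0.1,-0.1,1.3,3.5,0.3,5],[-0.04,-0.17,-0.16,2.2,6,0.6,5],[-0.05,-0.24,-0.23,3.1,8.5,1,5],[-0.06,-0.31,-0.29,4,11,1.6,5],[-0.075,-0.37,-0.35,4.8,13,2.5,5],[-0.083,-0.415,-0.394,5.2,14.4,3.4,5],[-0.083,-0.415,-0.394,5.2,14.4,3.4,5]]])

```text
clock: 16.9
tool_pos: [0.4633, 0.2901, 0.1283]
orientation: [179.7, 23.6, -160.8]
force: [22.4, -3.2, 1.7]
opening: 0.0579
gripper_force: 30.0
```

```bash
python3 - <<'E'
from h import *
o=ctrl.get_obs(); print(pose()[0],o['orientation'],o['gripper_force'],o['joint_pos'])
tc=np.load('tc.npy')
w=toolfinal(tc,0); print(w); rows([(w[0],w[1],5)])
E
```

```text
[0.46330877 0.29013864 0.12827366] [ 179.67282385   23.63599623 -160.78156327] 29.97530221939087 [  53.40344558    1.78268693  -58.30225597   52.9273132   -16.04600796
 -173.67842674]
(array([0.51848057, 0.31565876, 0.14992566]), array([ 180.        ,   24.35070629, -161.89453367]))
[0.014, -0.013, 0.018, -6.41, 0.59, 0.45, 5]
```

Emit:
play_rows(commands=[[[0,0,0,-2,0.2,0,5],[0,0,0,-4,0.4,0.2,5],[0,0,0.02,-5.5,0.6,0.4,5],[0,0,0.02,-6.4,0.6,0.4,5],[0,0,0.02,-6.4,0.6,0.4,5],[0,0,0.02,-6.4,0.6,0.4,5]]])

```text
clock: 17.4
tool_pos: [0.5186, 0.3116, 0.1487]
orientation: [179.2, 23.4, -162.5]
force: [-0.2, 0.0, -5.2]
opening: 0.0579
gripper_force: 30.0
```

```bash
python3 - <<'E'
from h import *
o=ctrl.get_obs(); print(o['clock'],pose()[0],o['orientation'],o['gripper_force'],o['force'],o['joint_pos'])
tc=np.load('tc.npy')
w=toolfinal(tc,0); rows([(w[0],w[1],5)])
p=ctrl.snapshot('scene'); save(p,'s9')
# compare bystanders
for t in ['tape_measure','offcut','screwdriver','duct_tape','lens','carton']:
    q=ctrl.find_in(p,t); print(t,q[0]['bbox'] if q else q)
f,Rf=final(); print(proj(p,[f+Rf.apply(v) for v in ([.05,.029,0],[.05,.029,.064],[-.05,.029,0],[-.05,.029,.064],[-.05,-.029,.064],[.05,-.029,.064])]).round(1).tolist())
c=cv2.resize(p['color'][130:280,190:350],None,fx=4,fy=4,interpolation=cv2.INTER_CUBIC)
cv2.imwrite('pics/i.png',c[:,:,::-1])
E
```

```text
17.4 [0.51855684 0.3116263  0.14869619] [ 179.23995331   23.41922635 -162.51382329] 29.988808929920197 [-0.18155124  0.02229038 -5.17625264] [  53.85410629    5.89049551  -47.63684696   38.60619143  -21.13461336
 -160.6249314 ]
[0.009, -0.016, -0.01, -0.15, 0.39, -0.06, 5]
tape_measure [246.4, 273.7, 28.3, 26.3]
offcut []
screwdriver [304.2, 257.5, 37.2, 44.3]
duct_tape [244.2, 296.5, 38.9, 41.7]
lens [229.7, 170.1, 23.7, 29.8]
carton [272.4, 195.1, 44.7, 41.2]
[[272.6, 219.9], [279.8, 206.5], [302.0, 235.7], [310.1, 222.9], [315.8, 210.5], [286.5, 194.5]]
```

View pics/i.png

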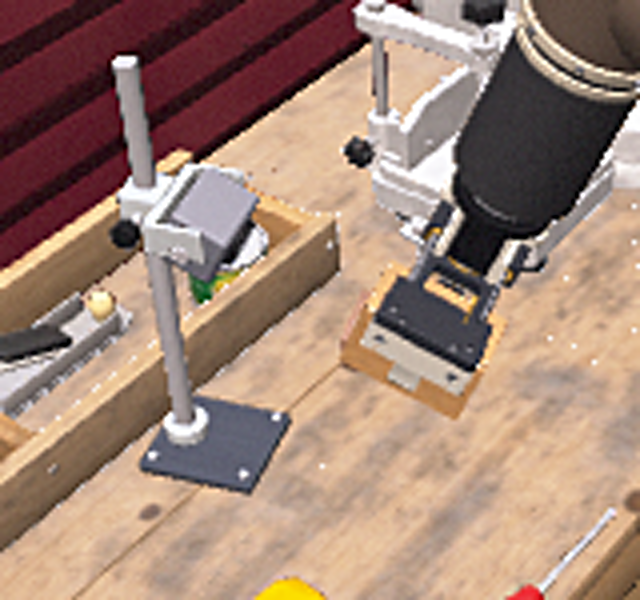

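Emit:
play_rows(commands=[[[0,-0.01,0,-0.1,0.3,0,5],[0,-0.01,0,-0.1,0.3,0,5],[0,-0.01,0,-0.1,0.3,0,5],[0,-0.01,0,-0.1,0.3,0,5],[0,-0.01,0,-0.1,0.3,0,5],[0,-0.01,0,-0.1,0.3,0,5]]])

```text
clock: 18.25
tool_pos: [0.5194, 0.3158, 0.1513]
orientation: [179.1, 24.2, -162.5]
force: [1.1, -0.3, -3.9]
opening: 0.0577
gripper_force: 30.0
```

```bash
python3 - <<'E'
from h import *
o=ctrl.get_obs(); print(pose()[0],o['orientation'],o['gripper_force'],o['force'],o['qvel'])
tc=np.load('tc.npy'); w=toolfinal(tc,0); rows([(w[0],w[1],5)])
if o['gripper_force']>20 and np.linalg.norm(pose()[0]-w[0])<.008: print(ctrl.close_job())
E
```

```text
[0.51936025 0.31575351 0.15130348] [ 179.11757449   24.17056713 -162.54022334] 29.988693594932556 [ 1.09153067 -0.30885017 -3.94980199] [ 0.1315216  -0.02147208 -0.05011125  0.15563665 -0.00316752 -0.28982533]
[0.011, -0.003, -0.01, 0.14, 0.02, 0.09, 5]
the job is handed in; nothing more can be done
None
```

I closed the carton (end flaps first, then lid) and handed the job in with it held still in front of the scanner, label towards the glass; my measured tool pose is within 2 mm and about 1° of the target. No verdict came back, and joints 3 and 6 read about 0.02° past their range limits for a moment on the way in, which could count as a fault.

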